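# Uncover the fluorite and put it on the balance

## Robot

A 7-joint arm with a two-finger parallel gripper is mounted at the origin on the work surface. World frame = base frame: x ahead of the robot, y to its left, z up, the work surface at z = 0. Lengths are in m, angles in rad, forces in N, time in s.
With the tool pointing down it reaches from about 0.425 to 0.8 m from the base axis. Payload 8.3 kg.
Tool frame: the origin (TCP) lies midway between the tips of the shut fingers; the grasp point (between the pads) lies 19 mm behind it (robot.tcp_to_grasp is the z of the grasp point in the tool frame, in m); z points along the fingers, y is the line along which they close (so a half turn about z gives the same grasp; the last joint's range is limited). The gripper opens to 85 mm and grips with 20 to 120 N. Pads are 22 mm wide; open, the fingers measure 114 mm over their backs; the gripper's body (76 mm by 85 mm) begins 54 mm behind the grasp point. The pads swing forward as they close: fully open they stand 13 mm farther back than shut.
Start: joints at [1.147, 0.383, 0.016, 1.37, -0.006, 1.388, -0.046], TCP at [0.221, -0.585, 0.231] pointing down, gripper open.
Joint ranges: [-2.95, 2.95], [-0.25, 2.06], [-1.52, 1.56], [0.18, 2.33], [-1.44, 4.58], [0.02, 2.06], [-3.01, 3.01]. Speed limits (rad/s): [2.39, 2.39, 3.01, 3.01, 3.14, 3.14, 3.14].

## Interface

Orientations are given as a 3x3 rotation matrix whose columns are the frame's x, y, z axes.
In Python, from cell import robot gives the robot as it stands.
- The arm moves only by the shell command python3 -m pendant 'ROWS' [FORCE]. ROWS is JSON, a list of rows, each an object of numbers: "gripper": the opening, from 0 (shut) to 1 (fully open); "dx", "dy", "dz": the shift along the tool's x, y, z in units of 25 mm (1.0 is 25 mm); "yaw": the turn about the tool's z in units of 6 degrees (1.0 is 6 degrees). A call has 1 to 8 rows; each row is the pose to reach, as a shift and turn from the pose commanded when the call began, along the tool's axes at that moment; what a row does not reach only later rows make up. A row lasts 1/12 s, in which the tool goes at most 41.7 mm and 7.16 degrees, less where a joint would pass 70% of its speed; a pose out of reach is approached as far as the arm can. A call with a gripper value outside its range is refused whole. The fingers move at their own pace and stop on an object; FORCE is the grip in N (left out, the last holds). Time passes only in rows, so rows that repeat a pose let the fingers close. It gives the time, the measured TCP pose, the force, the opening and the grip force at its end, in the units of the state.
- robot.read_state(): the state, without advancing time (a new reading comes with each control period).
- robot.read_camera(name): name is "scene" or "top" or "wrist"; returns the picture (480x640x3 uint8, red, green, blue); there is no depth.
- robot.camera_model(name): a dict with "fx", "fy", "cx", "cy" (pixels), "rvec" (rotation vector, rad) and "tvec" (3), from world to camera coordinates, as OpenCV has them. Camera axes: x right, y down, z forward; pixel columns grow to the right and rows downward; lengths in m; the calibration is good to about 2 mm. A picture is of the moment at which its call begins: read the wrist's pose just before it. camera_model takes no time and is no camera call; for the wrist camera it gives the pose at the moment of the call.
- robot.hand_in(): hands the job in; it is judged then, once.
The state is a dict: "t": time; "joint_positions": joint angles; "dq": joint speeds; "effort": joint torques, N m; "tcp_pos": TCP position; "eef_rot": TCP orientation; "contact_force": force on the tool from outside, world axes, zero at the start; "wrist_torque": the same for the moment, N m; "opening": finger opening in m; "gripper_force": force on a finger pad.
Only numpy, scipy, OpenCV 4.12 (cv2) and the standard library are available. Lean on these libraries where they do the work, as an engineer would, in place of code of your own. Each camera call takes 0.05 s, during which the arm holds its last target. There are 200 camera calls.

## Task

The fluorite specimen has to be weighed: take the loose lid off the grey clay pot and set it down knob up, in the middle of the round cork mat, then take the purple fluorite cluster out of the pot and stand it upright in the middle of the balance's steel pan. Set both down gently, without letting them fall, leave the pot standing where it is, and leave the other things on the counter alone.

Things in the scene. Friction and masses are not known exactly. Their poses are not given: they have to be found in the camera images.
- pot: Round low pot of grey clay, outside 184 mm across and 78 mm high, wall 7 mm, inside 170 mm across with its floor 8 mm above the counter; loose, 1.8 kg. It starts with the lid on and the fluorite inside. Origin: centre of its underside; z up.
- pot_rim (a point): Centre of the pot's mouth, level with the rim (78 mm above the counter).
- lid: The pot's lid: lighter grey clay disc 188 mm across and 9 mm thick, under it a locating disc 154 mm across and 6 mm deep that hangs in the pot's mouth with 8 mm play all round, on top a round wooden knob. It simply lies on the pot, about 0.4 kg. Origin: centre of the underside of the locating disc; z up through the knob.
- lid_knob (a point): Where to grip the lid: on the axis of the upright round wooden knob, 32 mm in diameter and 38 mm high, 22 mm above the lid's upper face, 16 mm below the knob's top and 37 mm above the lid's underside. When the lid stands on the mat this point is 43 mm above the counter.
- mat: Round cork mat, 230 mm across, 6 mm thick, fixed flat to the counter. Origin: centre of its underside.
- mat_center (a point): Centre of the cork mat's upper face, 6 mm above the counter.
- fluorite: Cluster of purple fluorite cubes, about 95 mm long (x), 44 mm across flat upright side faces (y) and about 64 mm high (z), about 0.4 kg, flat underneath. It stands upright on the pot's floor somewhere near the middle, turned any way, hidden until the lid is off. Origin: centre of its underside.
- fluorite_center (a point): Middle of the fluorite cluster, 27 mm above its underside, half-way between its two flat side faces, which look along this point's +y and -y, are 44 mm apart, run 66 mm along x and reach up to 27 mm above this point. Grip across them (along y), at or up to 15 mm above this point. Rough crystals stand out of the other two ends and of the top (up to about 38 mm above this point).
- balance: White electronic bench balance, 220 x 190 mm, 68 mm high with its pan, fixed to the counter, small dark display on its -x side. Origin: centre of its underside.
- pan_center (a point): Centre of the upper face of the balance's round steel pan, 164 mm across, flat and rigid without a rim, 68 mm above the counter.
- scoop: Orange plastic scoop lying on the counter, about 200 mm long and 70 mm wide, to be left alone.
- dividers: Steel dividers lying flat, about 180 mm long, to be left alone.
- brush: Cleaning brush lying flat, 170 mm long, to be left alone.
- loupe: Round hand lens with black handle lying flat, about 165 mm long, to be left alone.
- jar: Closed sample jar, 70 mm across and 85 mm high, to be left alone.
Things that resemble listed ones, but are neither listed nor needed, are in the scene too. There is more than one size of the mat; the job needs the larger. Leave any blue look-alike of the lid alone.

How it is judged:
On the way, in this order (a step that is already met when the one before it is completed fails the run):
1. the lid stands knob up on the cork mat, let go, with the fluorite still in the pot (horizontal distance between lid_knob and mat_center below 0.045 m and angle between lid_knob's own z axis and vertical below 0.1 rad and contact force between lid and mat above 1 N and contact force between lid and the fingers below 0.1 N and linear speed of lid below 0.03 m/s and horizontal distance between fluorite_center and pot_rim below 0.06 m), for 0.2 s.
2. the fluorite stands on the balance pan, let go (horizontal distance between fluorite_center and pan_center below 0.04 m and angle between fluorite_center's own z axis and vertical below 0.15 rad and contact force between fluorite and balance above 1 N and contact force between fluorite and the fingers below 0.1 N and linear speed of fluorite below 0.03 m/s), for 0.2 s.
At the end, for the whole second after the job is handed in: The lid is at rest on the cork mat, knob up (within 0.1 rad), its centre within 45 mm of the mat's centre; the fluorite is at rest upright (within 0.15 rad) on the balance pan, its centre within 40 mm of the pan's centre; both are let go; the pot stands upright within 40 mm of where it was (all of step 2 and horizontal distance between lid_knob and mat_center below 0.045 m and angle between lid_knob's own z axis and vertical below 0.1 rad and contact force between lid and mat above 1 N and contact force between lid and the fingers below 0.1 N and linear speed of each of lid, pot below 0.03 m/s and angle between pot_rim's own z axis and vertical below 0.05 rad and distance of pot from where it was at the start of the episode below 0.04 m); the robot touches nothing.
It fails at once if the lid is dropped (falls freely faster than 0.75 m/s, about 30 mm) (contact force between lid and anything else below 0.02 N and linear speed of lid above 0.75 m/s).
It fails at once if the fluorite is dropped (falls freely faster than 0.75 m/s, about 30 mm) (contact force between fluorite and anything else below 0.02 N and linear speed of fluorite above 0.75 m/s).
It fails at once if the pot is pushed more than 60 mm away or tipped (distance of pot from where it was at the start of the episode above 0.06 m or angle between pot's own z axis and vertical above 0.35 rad).
It fails at once if a bystander (scoop, dividers, brush, hand lens, jar) is moved more than 30 mm (distance of any of scoop, dividers, brush, loupe, jar from where it was at the start of the episode above 0.03 m).
It also fails if it takes over 72 s, if anything falls off the work surface, if the arm or the gripper's body presses on something with over 40 N, if the wrist force passes 120 N, or if a joint passes its speed limit or range.

## Working session

There is one attempt and no reset: what is moved stays moved. The work goes in short steps, Python scripts to look and compute and a shell command to move; the robot and the scene stay as the last step left them, time stands still between calls to the robot, and variables do not carry over. Pictures are saved under pics/ and viewed, at most 10 in all, crops included, and the job is handed in when it is done.

```bash
ls; mkdir -p pics; cat > h.py <<'E'
import numpy as np, cv2
from cell import robot
def snap(n,f):
    m=robot.camera_model(n); im=robot.read_camera(n); cv2.imwrite('pics/'+f,im[:,:,::-1]); return im,m
def w(m,u,v,z):
    R=cv2.Rodrigues(np.array(m['rvec'],float))[0]; t=np.array(m['tvec'],float).ravel()
    c=-R.T@t; d=R.T@np.array([(u-m['cx'])/m['fx'],(v-m['cy'])/m['fy'],1]); return c+d*(z-c[2])/d[2]
def togo(p,st=None):
    s=robot.read_state(); R=np.array(s['eef_rot']); return R.T@(np.array(p)-s['tcp_pos'])/0.025
E
python3 - <<'E'
from h import *
import json
np.set_printoptions(precision=3,suppress=True)
for n in('top','scene'):
    im,m=snap(n,n+'0.png'); json.dump({k:np.array(v).tolist() for k,v in m.items()},open(n+'.json','w'))
s=robot.read_state();print(s,robot.tcp_to_grasp)
E
```

```text
pics
{'t': 0.1, 'joint_positions': array([ 1.147,  0.384,  0.016,  1.371, -0.006,  1.388, -0.046]), 'dq': array([ 0.   ,  0.001, -0.001, -0.001, -0.001, -0.001, -0.001]), 'effort': array([  0.003, -62.913,   0.847, -37.276,   0.017,   0.01 ,  -0.   ]), 'tcp_pos': array([ 0.221, -0.584,  0.23 ]), 'eef_rot': array([[ 0.936,  0.353, -0.001],
       [ 0.353, -0.936,  0.002],
       [-0.   , -0.002, -1.   ]]), 'contact_force': array([ 0.331,  0.373, -0.375]), 'wrist_torque': array([0.01 , 0.01 , 0.061]), 'gripper_force': 0.0, 'opening': 0.08561003590527647} -0.0187
```

View pics/top0.png

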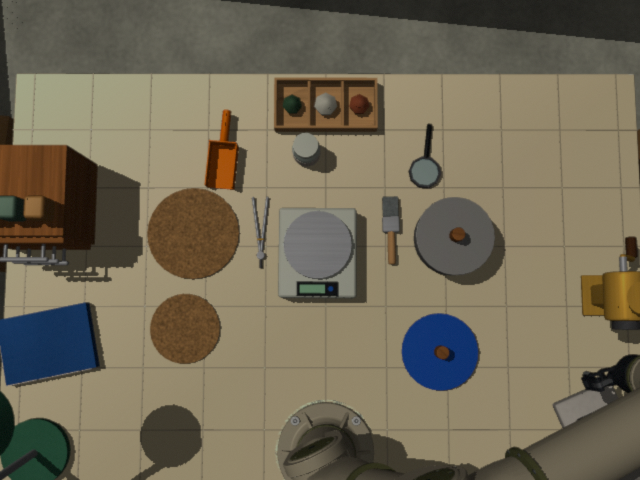

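View pics/scene0.png

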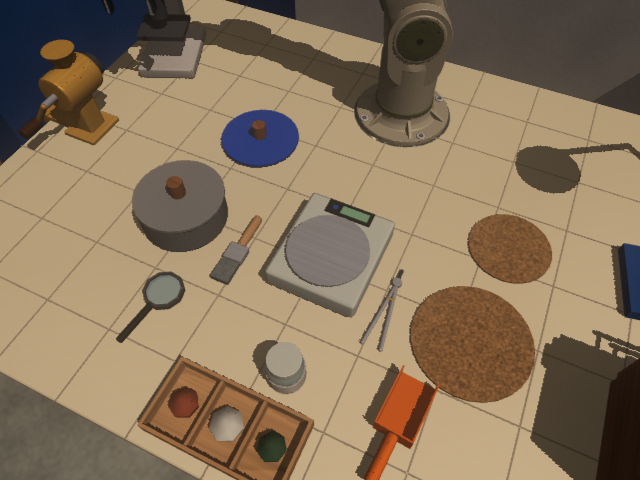

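The top view shows the pot with its lid at about (455,237), knob top at (458,234), the large mat at (194,233), the pan at (319,245), and the blue decoy lid at (440,352). In the scene view, the knob is upright at (176,187).

```bash
python3 - <<'E'
from h import *
import json
np.set_printoptions(precision=3,suppress=True)
m=json.load(open('top.json'));s=json.load(open('scene.json'))
k=w(m,458,234,.125)
print('knob',k,w(s,175,182,.125),'mat',w(m,194,233,.006),w(s,473,343,.006),'pan',w(m,319,245,.068),w(s,328,250,.068),'potrim',w(m,455,237,.087))
print(togo([k[0],k[1],.23]))
E
```

```text
knob [ 0.514 -0.309  0.125] [ 0.518 -0.304  0.125] mat [0.531 0.328 0.006] [0.54  0.336 0.006] pan [0.494 0.014 0.068] [0.502 0.022 0.068] potrim [ 0.512 -0.31   0.087]
[14.884 -6.164  0.026]
```

```bash
python3 -m pendant '[{"dx":1.5,"dy":-0.6,"gripper":1},{"dx":3,"dy":-1.2,"gripper":1},{"dx":4.5,"dy":-1.8,"gripper":1},{"dx":6,"dy":-2.4,"gripper":1},{"dx":7.5,"dy":-3.1,"gripper":1},{"dx":9,"dy":-3.7,"gripper":1},{"dx":10.5,"dy":-4.3,"gripper":1},{"dx":12,"dy":-4.9,"gripper":1}]' 40
python3 - <<'E'
from h import *
np.set_printoptions(precision=3,suppress=True)
im,m=snap('wrist','w1.png');s=robot.read_state();print(s['tcp_pos'],s['eef_rot'],togo([.515,-.307,.23]))
np.save('w1.npy',m,allow_pickle=True)
E
```

```text
[ 0.221 -0.584  0.23 ] [[ 0.936  0.353 -0.001]
 [ 0.353 -0.936  0.001]
 [-0.    -0.002 -1.   ]] [14.938 -6.222  0.029]invalid input at $[0]: expected keys gripper, dx, dy, dz, yaw
```

View pics/w1.png

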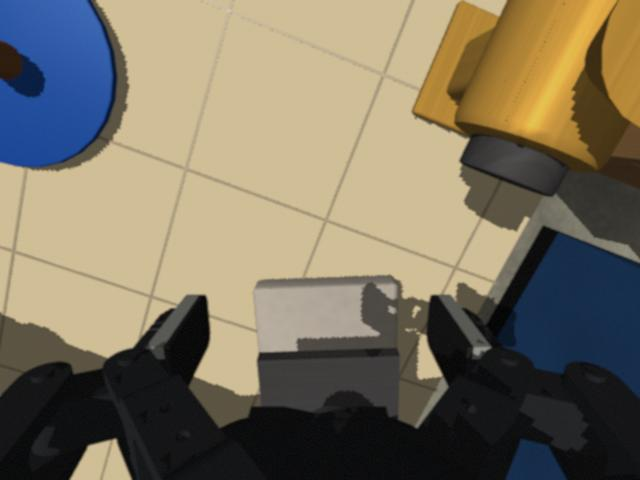

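The wrist picture shows the fingers at the sides, the microscope base below, the grinder ahead on the right (460–640, 0–190) and the blue lid on the left. The move was refused because each row needs every key. I'll lift and shift left first.

```bash
python3 -m pendant '[{"gripper":1,"dx":0.2,"dy":-1,"dz":-1,"yaw":0},{"gripper":1,"dx":1.2,"dy":-2,"dz":-1.5,"yaw":0},{"gripper":1,"dx":2.5,"dy":-2.8,"dz":-1.5,"yaw":0},{"gripper":1,"dx":4,"dy":-3.5,"dz":-1.5,"yaw":0},{"gripper":1,"dx":5.5,"dy":-4,"dz":-1.5,"yaw":0},{"gripper":1,"dx":7,"dy":-4.6,"dz":-1.5,"yaw":0},{"gripper":1,"dx":8.5,"dy":-5.2,"dz":-1.5,"yaw":0},{"gripper":1,"dx":10,"dy":-5.8,"dz":-1.5,"yaw":0}]' 40
python3 - <<'E'
from h import *
np.set_printoptions(precision=3,suppress=True)
im,m=snap('wrist','w1.png');s=robot.read_state();print(s['tcp_pos'],s['eef_rot'],togo([.515,-.307,.23]))
np.save('w1.npy',m,allow_pickle=True)
E
```

```text
t: 0.82
tcp_pos: [0.4044, -0.3592, 0.2688]
eef_rot: [[0.936, 0.353, -0.0], [0.353, -0.936, -0.0], [-0.0, -0.0, -1.0]]
contact_force: [0.4, -0.6, -0.8]
opening: 0.0852
gripper_force: 0.0
[ 0.412 -0.351  0.269] [[ 0.931  0.364  0.003]
 [ 0.364 -0.931  0.004]
 [ 0.004 -0.002 -1.   ]] [ 4.485 -0.14   1.569]
```

View pics/w1.png

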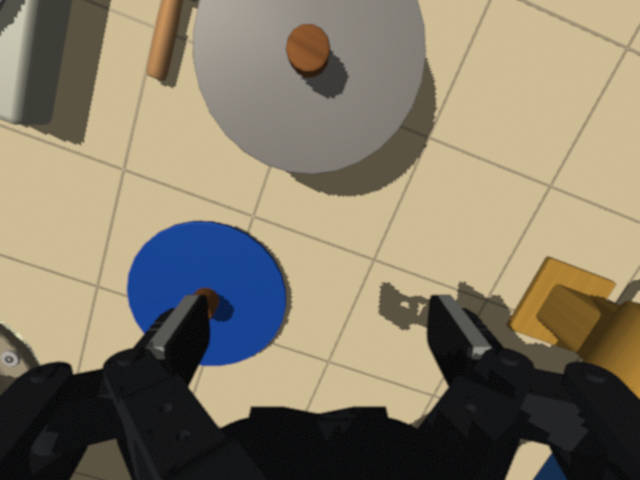

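The lid lies at about (310,50) with its knob top at (309,46); the blue decoy is at (205,295).

```bash
python3 - <<'E'
from h import *
np.set_printoptions(precision=3,suppress=True)
m=np.load('w1.npy',allow_pickle=True).item()
k=w(m,309,46,.125);print(k);print(togo([k[0],k[1],.17]),robot.read_state()['tcp_pos'],robot.read_state()['joint_positions'])
E
```

```text
[ 0.517 -0.309  0.125]
[ 4.525 -0.008  3.969] [ 0.412 -0.351  0.269] [ 0.803  0.194 -0.179  1.533  0.03   1.417 -0.576]
```

```bash
python3 -m pendant '[{"gripper":1,"dx":1.3,"dy":0,"dz":0.5,"yaw":0},{"gripper":1,"dx":2.6,"dy":0,"dz":1,"yaw":0},{"gripper":1,"dx":3.8,"dy":0,"dz":1.5,"yaw":0},{"gripper":1,"dx":4.5,"dy":0,"dz":2.3,"yaw":0},{"gripper":1,"dx":4.6,"dy":0,"dz":3.2,"yaw":0},{"gripper":1,"dx":4.6,"dy":0,"dz":3.5,"yaw":0},{"gripper":1,"dx":4.6,"dy":0,"dz":3.5,"yaw":0},{"gripper":1,"dx":4.6,"dy":0,"dz":3.5,"yaw":0}]' 40
python3 - <<'E'
from h import *
np.set_printoptions(precision=3,suppress=True)
im,m=snap('wrist','w2.png');s=robot.read_state();print(s['tcp_pos'],s['eef_rot'],togo([.517,-.309,.094]))
E
```

```text
t: 1.53
tcp_pos: [0.51, -0.3211, 0.1816]
eef_rot: [[0.936, 0.352, -0.001], [0.352, -0.936, -0.0], [-0.001, -0.0, -1.0]]
contact_force: [0.9, 0.4, 0.8]
opening: 0.0856
gripper_force: 0.0
[ 0.511 -0.321  0.183] [[ 0.936  0.351  0.001]
 [ 0.351 -0.936 -0.001]
 [ 0.     0.001 -1.   ]] [ 0.416 -0.379  3.544]
```

View pics/w2.png

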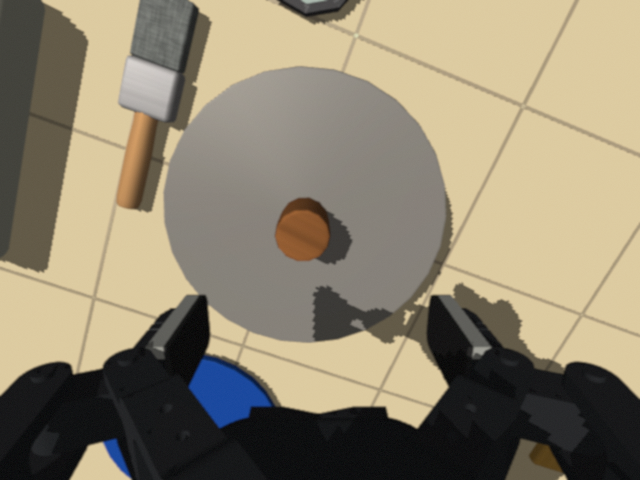

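The lid fills the middle of the picture, with the knob top at about (302,235), slightly left of the finger midline (319). That agrees with the computed shift.

```bash
python3 -m pendant '[{"gripper":1,"dx":0.4,"dy":-0.4,"dz":0.8,"yaw":0},{"gripper":1,"dx":0.4,"dy":-0.4,"dz":1.6,"yaw":0},{"gripper":1,"dx":0.4,"dy":-0.4,"dz":2.4,"yaw":0},{"gripper":1,"dx":0.4,"dy":-0.4,"dz":3,"yaw":0},{"gripper":1,"dx":0.4,"dy":-0.4,"dz":3.4,"yaw":0},{"gripper":1,"dx":0.4,"dy":-0.4,"dz":3.5,"yaw":0},{"gripper":1,"dx":0.4,"dy":-0.4,"dz":3.5,"yaw":0},{"gripper":1,"dx":0.4,"dy":-0.4,"dz":3.5,"yaw":0}]' 40
python3 -m pendant '[{"gripper":0,"dx":0,"dy":0,"dz":0,"yaw":0},{"gripper":0,"dx":0,"dy":0,"dz":0,"yaw":0},{"gripper":0,"dx":0,"dy":0,"dz":0,"yaw":0},{"gripper":0,"dx":0,"dy":0,"dz":0,"yaw":0},{"gripper":0,"dx":0,"dy":0,"dz":0,"yaw":0},{"gripper":0,"dx":0,"dy":0,"dz":0,"yaw":0},{"gripper":0,"dx":0,"dy":0,"dz":0,"yaw":0},{"gripper":0,"dx":0,"dy":0,"dz":0,"yaw":0}]' 60
```

```text
t: 2.25
tcp_pos: [0.5174, -0.308, 0.0953]
eef_rot: [[0.936, 0.353, 0.002], [0.353, -0.936, -0.001], [0.001, 0.002, -1.0]]
contact_force: [-0.9, -0.1, 0.5]
opening: 0.0856
gripper_force: 0.0
t: 2.92
tcp_pos: [0.5173, -0.3076, 0.0946]
eef_rot: [[0.936, 0.353, 0.001], [0.353, -0.936, -0.001], [0.001, 0.001, -1.0]]
contact_force: [-0.5, -0.1, 5.1]
opening: 0.0304
gripper_force: 59.8
```

```bash
python3 -m pendant '[{"gripper":0,"dx":0,"dy":0,"dz":-0.3,"yaw":0},{"gripper":0,"dx":0,"dy":0,"dz":-0.9,"yaw":0},{"gripper":0,"dx":0,"dy":0,"dz":-1.6,"yaw":0},{"gripper":0,"dx":0,"dy":0,"dz":-2.5,"yaw":0},{"gripper":0,"dx":0,"dy":0,"dz":-3.4,"yaw":0},{"gripper":0,"dx":0,"dy":0,"dz":-4.3,"yaw":0},{"gripper":0,"dx":0,"dy":0,"dz":-5,"yaw":0},{"gripper":0,"dx":0,"dy":0,"dz":-5.4,"yaw":0}]' 60
python3 - <<'E'
from h import *
np.set_printoptions(precision=3,suppress=True)
print(togo([.535,.2,.23]))
E
```

```text
t: 3.58
tcp_pos: [0.5169, -0.3073, 0.2306]
eef_rot: [[0.936, 0.353, 0.001], [0.353, -0.936, -0.0], [0.001, 0.001, -1.0]]
contact_force: [0.7, 0.0, -4.0]
opening: 0.0306
gripper_force: 59.8
[  7.841 -18.727   0.019]
```

```bash
python3 -m pendant '[{"gripper":0,"dx":0.15,"dy":-0.4,"dz":0,"yaw":0},{"gripper":0,"dx":0.5,"dy":-1.2,"dz":0,"yaw":0},{"gripper":0,"dx":0.9,"dy":-2.2,"dz":0,"yaw":0},{"gripper":0,"dx":1.3,"dy":-3.2,"dz":0,"yaw":0},{"gripper":0,"dx":1.7,"dy":-4.2,"dz":0,"yaw":0},{"gripper":0,"dx":2.1,"dy":-5.2,"dz":0,"yaw":0},{"gripper":0,"dx":2.5,"dy":-6.2,"dz":0,"yaw":0},{"gripper":0,"dx":2.9,"dy":-7.2,"dz":0,"yaw":0}]' 60
python3 -m pendant '[{"gripper":0,"dx":0.4,"dy":-1,"dz":0,"yaw":0},{"gripper":0,"dx":0.8,"dy":-2,"dz":0,"yaw":0},{"gripper":0,"dx":1.2,"dy":-3,"dz":0,"yaw":0},{"gripper":0,"dx":1.6,"dy":-4,"dz":0,"yaw":0},{"gripper":0,"dx":2,"dy":-5,"dz":0,"yaw":0},{"gripper":0,"dx":2.4,"dy":-6,"dz":0,"yaw":0},{"gripper":0,"dx":2.8,"dy":-7,"dz":0,"yaw":0},{"gripper":0,"dx":3.2,"dy":-8,"dz":0,"yaw":0}]' 60
python3 - <<'E'
from h import *
np.set_printoptions(precision=3,suppress=True)
a,m=snap('wrist','w3.png');b,m2=snap('top','t3.png')
np.save('w3.npy',m,allow_pickle=True)
cv2.imwrite('pics/j3.png',cv2.resize(np.hstack([a,b[100:420,100:520,:].copy() if 0 else b]),(800,300))[:,:,::-1])
print(togo([.535,.332,.23]))
E
```

```text
t: 4.25
tcp_pos: [0.5197, -0.1109, 0.2268]
eef_rot: [[0.935, 0.354, -0.003], [0.354, -0.935, 0.001], [-0.003, -0.002, -1.0]]
contact_force: [1.0, -0.3, -4.8]
opening: 0.0303
gripper_force: 60.0
t: 4.92
tcp_pos: [0.5236, 0.1039, 0.2269]
eef_rot: [[0.935, 0.354, -0.003], [0.354, -0.935, -0.0], [-0.003, -0.001, -1.0]]
contact_force: [1.1, -0.0, -5.3]
opening: 0.0304
gripper_force: 60.0
[ 3.68  -8.14  -0.088]
```

View pics/j3.png

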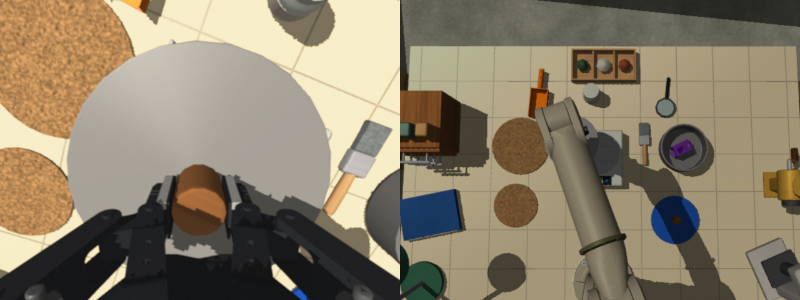

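The wrist half shows the lid gripped by its knob, with the mat edges to the left. The top half shows the open pot with the purple fluorite at about (683,149), tilted in yaw. Next I fit the mat more exactly from the first pictures.

```bash
python3 - <<'E'
from h import *
import json
np.set_printoptions(precision=4,suppress=True)
for n,seed in(('top',(194,233)),('scene',(473,343))):
    m=json.load(open(n+'.json'));im=cv2.imread(f'pics/{n}0.png');hsv=cv2.cvtColor(im,cv2.COLOR_BGR2HSV)
    M=((hsv[:,:,1]>110)&(hsv[:,:,0]<25)).astype(np.uint8);M=cv2.morphologyEx(M,cv2.MORPH_OPEN,np.ones((5,5)));M=cv2.morphologyEx(M,cv2.MORPH_CLOSE,np.ones((7,7)))
    l=cv2.connectedComponents(M)[1];c=max(cv2.findContours((l==l[seed[1],seed[0]]).astype(np.uint8),0,1)[0],key=len)[:,0]
    P=np.array([w(m,u,v,.006)[:2] for u,v in c]);print(n,cv2.minEnclosingCircle(P.astype(np.float32)),(P.max(0)+P.min(0))/2)
E
```

```text
top ((0.6342676281929016, 0.3020598888397217), 0.2211088389158249) [0.633  0.3311]
scene ((0.6310871243476868, 0.30037158727645874), 0.21665677428245544) [0.6295 0.3327]
```

```bash
python3 - <<'E'
from h import *
import json
np.set_printoptions(precision=4,suppress=True)
for n,seed in(('top',(194,233)),('scene',(473,343))):
    m=json.load(open(n+'.json'));im=cv2.imread(f'pics/{n}0.png');hsv=cv2.cvtColor(im,cv2.COLOR_BGR2HSV)
    M=((hsv[:,:,1]>110)&(hsv[:,:,1]<205)&(hsv[:,:,0]<25)).astype(np.uint8);M=cv2.morphologyEx(M,cv2.MORPH_CLOSE,np.ones((5,5)));M=cv2.morphologyEx(M,cv2.MORPH_OPEN,np.ones((25,25)))
    l=cv2.connectedComponents(M)[1];c=max(cv2.findContours((l==l[seed[1],seed[0]]).astype(np.uint8),0,1)[0],key=len)[:,0]
    P=np.array([w(m,u,v,.006)[:2] for u,v in c]);print(n,cv2.minEnclosingCircle(P.astype(np.float32)),(P.max(0)+P.min(0))/2)
print(togo([.533,.33,.23]))
E
```

```text
top ((0.5357268452644348, 0.329336017370224), 0.11794381588697433) [0.533  0.3312]
scene ((0.5404801368713379, 0.3294197916984558), 0.12157914787530899) [0.5378 0.3327]
[ 3.5761 -8.0947 -0.0884]
```

```bash
python3 -m pendant '[{"gripper":0,"dx":0.45,"dy":-1.1,"dz":0,"yaw":0},{"gripper":0,"dx":0.9,"dy":-2.3,"dz":0,"yaw":0},{"gripper":0,"dx":1.5,"dy":-3.5,"dz":0,"yaw":0},{"gripper":0,"dx":2,"dy":-4.7,"dz":0,"yaw":0},{"gripper":0,"dx":2.6,"dy":-5.9,"dz":0,"yaw":0},{"gripper":0,"dx":3.1,"dy":-7,"dz":0,"yaw":0},{"gripper":0,"dx":3.5,"dy":-7.9,"dz":0,"yaw":0},{"gripper":0,"dx":3.65,"dy":-8.3,"dz":0,"yaw":0}]' 60
python3 -m pendant '[{"gripper":0,"dx":0,"dy":0,"dz":0.5,"yaw":0},{"gripper":0,"dx":0,"dy":0,"dz":1.2,"yaw":0},{"gripper":0,"dx":0,"dy":0,"dz":2.2,"yaw":0},{"gripper":0,"dx":0,"dy":0,"dz":3.2,"yaw":0},{"gripper":0,"dx":0,"dy":0,"dz":4.2,"yaw":0},{"gripper":0,"dx":0,"dy":0,"dz":5,"yaw":0},{"gripper":0,"dx":0,"dy":0,"dz":5.4,"yaw":0},{"gripper":0,"dx":0,"dy":0,"dz":5.4,"yaw":0}]' 60
python3 - <<'E'
from h import *
np.set_printoptions(precision=3,suppress=True)
print(togo([.535,.331,.029]))
E
```

```text
t: 5.68
tcp_pos: [0.5346, 0.3327, 0.2265]
eef_rot: [[0.934, 0.358, -0.004], [0.358, -0.934, 0.001], [-0.004, -0.002, -1.0]]
contact_force: [-1.0, 0.6, -5.2]
opening: 0.0303
gripper_force: 60.5
t: 6.35
tcp_pos: [0.5356, 0.3254, 0.0897]
eef_rot: [[0.936, 0.352, -0.006], [0.352, -0.936, -0.004], [-0.007, 0.002, -1.0]]
contact_force: [-0.8, -0.3, -4.5]
opening: 0.0304
gripper_force: 60.7
[ 0.072 -0.221  2.428]
```

```bash
python3 -m pendant '[{"gripper":0,"dx":0,"dy":-0.1,"dz":0.5,"yaw":0},{"gripper":0,"dx":0.05,"dy":-0.2,"dz":1.1,"yaw":0},{"gripper":0,"dx":0.05,"dy":-0.2,"dz":1.6,"yaw":0},{"gripper":0,"dx":0.05,"dy":-0.2,"dz":2,"yaw":0},{"gripper":0,"dx":0.05,"dy":-0.2,"dz":2.2,"yaw":0},{"gripper":0,"dx":0.05,"dy":-0.2,"dz":2.3,"yaw":0},{"gripper":0,"dx":0.05,"dy":-0.2,"dz":2.35,"yaw":0},{"gripper":0,"dx":0.05,"dy":-0.2,"dz":2.35,"yaw":0}]' 60
```

```text
t: 7.02
tcp_pos: [0.537, 0.3337, 0.0353]
eef_rot: [[0.936, 0.353, 0.0], [0.353, -0.936, 0.0], [0.0, -0.0, -1.0]]
contact_force: [0.3, -0.3, -4.6]
opening: 0.0303
gripper_force: 60.7
```

```bash
python3 -m pendant '[{"gripper":0,"dx":0,"dy":0,"dz":0.1,"yaw":0},{"gripper":0,"dx":0,"dy":0,"dz":0.15,"yaw":0},{"gripper":0,"dx":0,"dy":0,"dz":0.2,"yaw":0},{"gripper":0,"dx":0,"dy":0,"dz":0.24,"yaw":0},{"gripper":0,"dx":0,"dy":0,"dz":0.24,"yaw":0},{"gripper":0,"dx":0,"dy":0,"dz":0.24,"yaw":0}]' 60
```

```text
t: 7.52
tcp_pos: [0.5368, 0.3335, 0.0291]
eef_rot: [[0.936, 0.353, -0.0], [0.353, -0.936, 0.0], [-0.0, -0.0, -1.0]]
contact_force: [-0.4, -0.4, -4.2]
opening: 0.0301
gripper_force: 60.7
```

```bash
python3 -m pendant '[{"gripper":0,"dx":0,"dy":0,"dz":0.04,"yaw":0},{"gripper":0,"dx":0,"dy":0,"dz":0.08,"yaw":0},{"gripper":0,"dx":0,"dy":0,"dz":0.12,"yaw":0},{"gripper":0,"dx":0,"dy":0,"dz":0.12,"yaw":0}]' 60
```

```text
t: 7.85
tcp_pos: [0.537, 0.3337, 0.0286]
eef_rot: [[0.936, 0.353, 0.001], [0.353, -0.936, -0.0], [0.001, 0.001, -1.0]]
contact_force: [-6.8, -5.8, 15.1]
opening: 0.0303
gripper_force: 63.0
```

Contact is made, so I release and rise.

```bash
python3 -m pendant '[{"gripper":0.3,"dx":0,"dy":0,"dz":-0.1,"yaw":0},{"gripper":0.6,"dx":0,"dy":0,"dz":-0.1,"yaw":0},{"gripper":1,"dx":0,"dy":0,"dz":-0.1,"yaw":0},{"gripper":1,"dx":0,"dy":0,"dz":-0.1,"yaw":0},{"gripper":1,"dx":0,"dy":0,"dz":-0.1,"yaw":0},{"gripper":1,"dx":0,"dy":0,"dz":-0.1,"yaw":0}]'
python3 -m pendant '[{"gripper":1,"dx":0,"dy":0,"dz":-0.8,"yaw":0},{"gripper":1,"dx":0,"dy":0,"dz":-2,"yaw":0},{"gripper":1,"dx":0,"dy":0,"dz":-3.5,"yaw":0},{"gripper":1,"dx":0,"dy":0,"dz":-5,"yaw":0},{"gripper":1,"dx":0,"dy":0.3,"dz":-6.5,"yaw":0},{"gripper":1,"dx":-0.3,"dy":1,"dz":-8,"yaw":0},{"gripper":1,"dx":-0.8,"dy":2.2,"dz":-8.6,"yaw":0},{"gripper":1,"dx":-1.3,"dy":3.5,"dz":-8.6,"yaw":0}]'
python3 - <<'E'
from h import *
np.set_printoptions(precision=3,suppress=True)
im,m=snap('top','t4.png');s=robot.read_state()
print(s['t'],s['tcp_pos'])
hsv=cv2.cvtColor(im[200:270,420:500],cv2.COLOR_RGB2HSV)
M=((hsv[:,:,0]>125)&(hsv[:,:,0]<165)&(hsv[:,:,1]>80)).astype(np.uint8)
ys,xs=np.nonzero(M);print(len(xs))
c=w(m,420+xs.mean(),200+ys.mean(),.06);P=np.array([w(m,420+x,200+y,.06)[:2] for x,y in zip(xs,ys)])
e,v=np.linalg.eigh(np.cov(P.T));print(c,v[:,1],np.degrees(np.arctan2(v[1,1],v[0,1])),np.sqrt(e)*3.46)
print(togo([.46,-.29,.24]))
E
```

```text
t: 8.35
tcp_pos: [0.5369, 0.3337, 0.0286]
eef_rot: [[0.936, 0.353, 0.0], [0.353, -0.936, 0.0], [0.0, -0.0, -1.0]]
contact_force: [0.1, 0.3, 0.0]
opening: 0.0854
gripper_force: 0.0
t: 9.02
tcp_pos: [0.5382, 0.2425, 0.2489]
eef_rot: [[0.934, 0.357, 0.007], [0.357, -0.934, 0.005], [0.008, -0.002, -1.0]]
contact_force: [1.2, -0.5, 0.1]
opening: 0.0852
gripper_force: 0.0
9.0667 [0.54  0.232 0.246]
664
[ 0.514 -0.302  0.06 ] [-0.465  0.886] 117.67795357825864 [0.044 0.086]
[-10.253  18.475   0.293]
```

```bash
python3 - <<'E'
from h import *
np.set_printoptions(precision=3,suppress=True)
print(robot.read_state()['joint_positions'],togo([.514,-.302,.2]))
E
python3 -m pendant '[{"gripper":1,"dx":-0.4,"dy":1.1,"dz":0,"yaw":0},{"gripper":1,"dx":-0.9,"dy":2.4,"dz":0,"yaw":0},{"gripper":1,"dx":-1.4,"dy":3.7,"dz":0,"yaw":0},{"gripper":1,"dx":-1.9,"dy":5,"dz":0,"yaw":0},{"gripper":1,"dx":-2.4,"dy":6.3,"dz":0,"yaw":0},{"gripper":1,"dx":-2.9,"dy":7.6,"dz":0,"yaw":0},{"gripper":1,"dx":-3.4,"dy":8.9,"dz":0,"yaw":0},{"gripper":1,"dx":-3.9,"dy":10.2,"dz":0,"yaw":0}]'
python3 - <<'E'
from h import *
np.set_printoptions(precision=3,suppress=True)
print(robot.read_state()['joint_positions'],togo([.514,-.302,.2]))
E
```

```text
[-0.044  0.343 -0.551  1.436  0.185  1.409 -1.814] [-8.401 19.668  1.906]
t: 9.73
tcp_pos: [0.5358, -0.0345, 0.2435]
eef_rot: [[0.936, 0.353, -0.0], [0.353, -0.936, -0.0], [-0.0, 0.0, -1.0]]
contact_force: [1.4, 0.9, -0.2]
opening: 0.0854
gripper_force: 0.0
[ 0.36   0.214 -0.418  1.578  0.088  1.368 -1.277] [-4.592  9.705  1.74 ]
```

```bash
python3 -m pendant '[{"gripper":1,"dx":-0.5,"dy":1.2,"dz":0,"yaw":-1.1},{"gripper":1,"dx":-1.1,"dy":2.5,"dz":0,"yaw":-2.2},{"gripper":1,"dx":-1.7,"dy":3.8,"dz":0,"yaw":-3.3},{"gripper":1,"dx":-2.3,"dy":5.1,"dz":0,"yaw":-4.4},{"gripper":1,"dx":-2.9,"dy":6.4,"dz":0,"yaw":-5.5},{"gripper":1,"dx":-3.5,"dy":7.7,"dz":0.3,"yaw":-6.6},{"gripper":1,"dx":-4.2,"dy":9,"dz":0.6,"yaw":-7.7},{"gripper":1,"dx":-4.6,"dy":9.8,"dz":0.8,"yaw":-8.8}]'
python3 -m pendant '[{"gripper":1,"dx":0,"dy":0,"dz":0,"yaw":-1.1},{"gripper":1,"dx":0,"dy":0,"dz":0,"yaw":-2.2},{"gripper":1,"dx":0,"dy":0,"dz":0,"yaw":-3.3},{"gripper":1,"dx":0,"dy":0,"dz":0,"yaw":-4.4},{"gripper":1,"dx":0,"dy":0,"dz":0,"yaw":-5.5},{"gripper":1,"dx":0,"dy":0,"dz":0,"yaw":-6.6},{"gripper":1,"dx":0,"dy":0,"dz":0,"yaw":-7.4},{"gripper":1,"dx":0,"dy":0,"dz":0,"yaw":-7.4}]'
python3 - <<'E'
from h import *
np.set_printoptions(precision=3,suppress=True)
s=robot.read_state();im,m=snap('wrist','w5.png')
print(s['tcp_pos'],s['joint_positions'],togo([.514,-.302,.2]))
hsv=cv2.cvtColor(im,cv2.COLOR_RGB2HSV)
M=((hsv[:,:,0]>125)&(hsv[:,:,0]<165)&(hsv[:,:,1]>80)).astype(np.uint8)
ys,xs=np.nonzero(M);print(len(xs),xs.mean(),ys.mean())
for z in(.06,.068):
  P=np.array([w(m,x,y,z)[:2] for x,y in zip(xs,ys)]);r=cv2.minAreaRect((P*1000).astype(np.float32))
  e,v=np.linalg.eigh(np.cov(P.T));print(P.mean(0),np.degrees(np.arctan2(v[1,1],v[0,1])),np.sqrt(e)*3.46,r)
np.save('w5.npy',m,allow_pickle=True)
E
```

```text
t: 10.4
tcp_pos: [0.5131, -0.3073, 0.2223]
eef_rot: [[0.283, 0.959, -0.002], [0.959, -0.283, -0.001], [-0.002, -0.001, -1.0]]
contact_force: [-0.9, -0.8, 0.3]
opening: 0.0855
gripper_force: 0.0
t: 11.07
tcp_pos: [0.515, -0.3026, 0.2231]
eef_rot: [[-0.471, 0.882, -0.0], [0.882, 0.471, 0.001], [0.001, -0.0, -1.0]]
contact_force: [-0.2, -0.2, -0.3]
opening: 0.0853
gripper_force: 0.0
[ 0.515 -0.303  0.223] [ 0.841  0.368 -0.483  1.445  0.171  1.37   0.842] [ 0.037 -0.024  0.927]
4837 318.0994418027703 209.0506512301013
[ 0.514 -0.301] 132.88736869361384 [0.074 0.103] ((562.3572998046875, -354.06793212890625), (603.4464111328125, 448.09930419921875), 27.687503814697266)
[ 0.513 -0.299] 132.88736869361387 [0.072 0.1  ] ((560.2095947265625, -351.0453796386719), (587.6554565429688, 436.3735046386719), 27.6875)
```

View pics/w5.png

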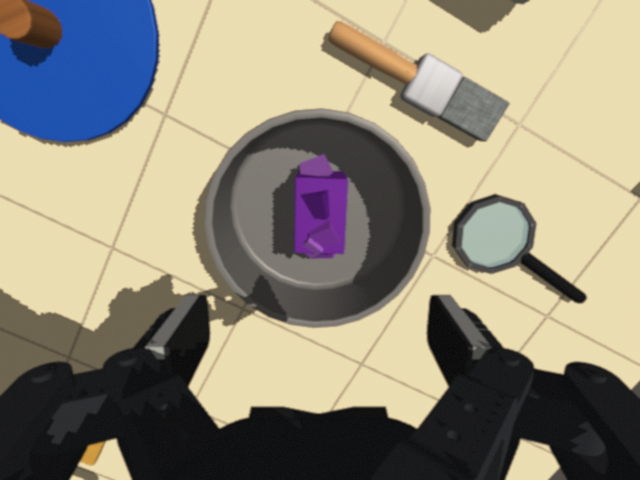

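The pot appears at (318,217) with the fluorite upright inside: body x 295–348, y 172–256, centre about (321,214). It is almost exactly aligned with the fingers.

```bash
python3 - <<'E'
from h import *
np.set_printoptions(precision=3,suppress=True)
m=np.load('w5.npy',allow_pickle=True).item()
for z in(.055,.062):
  c=w(m,321,214,z);print(c,togo([c[0],c[1],.026]))
print(w(m,318,217,.078))
E
```

```text
[ 0.518 -0.304  0.055] [-0.112  0.076  7.887]
[ 0.517 -0.303  0.062] [-0.044  0.073  7.887]
[ 0.514 -0.303  0.078]
```

```bash
python3 -m pendant '[{"gripper":1,"dx":-0.1,"dy":0.1,"dz":1,"yaw":0},{"gripper":1,"dx":-0.1,"dy":0.1,"dz":2.2,"yaw":0},{"gripper":1,"dx":-0.1,"dy":0.1,"dz":3.4,"yaw":0},{"gripper":1,"dx":-0.1,"dy":0.1,"dz":4.6,"yaw":0},{"gripper":1,"dx":-0.1,"dy":0.1,"dz":5.6,"yaw":0},{"gripper":1,"dx":-0.1,"dy":0.1,"dz":6.5,"yaw":0},{"gripper":1,"dx":-0.1,"dy":0.1,"dz":7,"yaw":0},{"gripper":1,"dx":-0.1,"dy":0.1,"dz":7,"yaw":0}]'
python3 - <<'E'
from h import *
np.set_printoptions(precision=3,suppress=True)
print(togo([.517,-.303,.026]),robot.read_state()['contact_force'])
E
```

```text
t: 11.78
tcp_pos: [0.5165, -0.3027, 0.0454]
eef_rot: [[-0.466, 0.885, -0.005], [0.885, 0.466, 0.003], [0.005, -0.003, -1.0]]
contact_force: [-0.2, 1.5, -1.0]
opening: 0.0858
gripper_force: 0.0
[-0.023  0.013  0.775] [-0.239  1.48  -1.002]
```

```bash
python3 -m pendant '[{"gripper":1,"dx":0,"dy":0,"dz":0.5,"yaw":0},{"gripper":1,"dx":0,"dy":0,"dz":0.85,"yaw":0},{"gripper":0.7,"dx":0,"dy":0,"dz":0.85,"yaw":0},{"gripper":0,"dx":0,"dy":0,"dz":0.85,"yaw":0},{"gripper":0,"dx":0,"dy":0,"dz":0.85,"yaw":0},{"gripper":0,"dx":0,"dy":0,"dz":0.85,"yaw":0},{"gripper":0,"dx":0,"dy":0,"dz":0.85,"yaw":0},{"gripper":0,"dx":0,"dy":0,"dz":0.85,"yaw":0}]' 60
python3 -m pendant '[{"gripper":0,"dx":0,"dy":0,"dz":-0.3,"yaw":0},{"gripper":0,"dx":0,"dy":0,"dz":-0.8,"yaw":0},{"gripper":0,"dx":0,"dy":0,"dz":-1.6,"yaw":0},{"gripper":0,"dx":0,"dy":0,"dz":-2.6,"yaw":0},{"gripper":0,"dx":0,"dy":0,"dz":-3.6,"yaw":0},{"gripper":0,"dx":0,"dy":0,"dz":-4.6,"yaw":0},{"gripper":0,"dx":0,"dy":0,"dz":-5.6,"yaw":0},{"gripper":0,"dx":0,"dy":0,"dz":-6.4,"yaw":0}]' 60
python3 - <<'E'
from h import *
import json
np.set_printoptions(precision=3,suppress=True)
for n,seed in(('top',(319,230)),):
    m=json.load(open(n+'.json'));im=cv2.imread(f'pics/{n}0.png');g=cv2.cvtColor(im,cv2.COLOR_BGR2GRAY)
    C=cv2.HoughCircles(g[190:300,260:380],cv2.HOUGH_GRADIENT,1,50,param1=80,param2=15,minRadius=28,maxRadius=42);print(C)
    for c in C[0]: p=w(m,260+c[0],190+c[1],.068);print(p,togo([p[0],p[1],.2]))
E
```

```text
t: 12.45
tcp_pos: [0.5191, -0.3041, 0.0284]
eef_rot: [[-0.467, 0.884, 0.002], [0.884, 0.467, -0.001], [-0.002, 0.001, -1.0]]
contact_force: [-1.1, -0.7, 6.1]
opening: 0.0434
gripper_force: 62.1
t: 13.12
tcp_pos: [0.5185, -0.3034, 0.1901]
eef_rot: [[-0.468, 0.884, 0.001], [0.884, 0.468, -0.0], [-0.001, 0.001, -1.0]]
contact_force: [1.3, -0.5, -3.5]
opening: 0.0433
gripper_force: 61.4
[[[58.5 55.5 34.8]]]
[0.493 0.015 0.068] [11.744  5.072 -0.401]
```

```bash
python3 -m pendant '[{"gripper":0,"dx":0.3,"dy":0.1,"dz":-0.3,"yaw":0},{"gripper":0,"dx":1,"dy":0.4,"dz":-0.4,"yaw":0},{"gripper":0,"dx":2,"dy":0.9,"dz":-0.4,"yaw":0},{"gripper":0,"dx":3.1,"dy":1.4,"dz":-0.4,"yaw":0},{"gripper":0,"dx":4.2,"dy":1.9,"dz":-0.4,"yaw":0},{"gripper":0,"dx":5.3,"dy":2.4,"dz":-0.4,"yaw":0},{"gripper":0,"dx":6.4,"dy":2.9,"dz":-0.4,"yaw":0},{"gripper":0,"dx":7.5,"dy":3.4,"dz":-0.4,"yaw":0}]' 60
python3 -m pendant '[{"gripper":0,"dx":0.9,"dy":0.4,"dz":0,"yaw":0},{"gripper":0,"dx":1.8,"dy":0.8,"dz":0,"yaw":0},{"gripper":0,"dx":2.7,"dy":1.2,"dz":0,"yaw":0},{"gripper":0,"dx":3.5,"dy":1.5,"dz":0,"yaw":0},{"gripper":0,"dx":4,"dy":1.7,"dz":0,"yaw":0},{"gripper":0,"dx":4.2,"dy":1.8,"dz":0,"yaw":0},{"gripper":0,"dx":4.2,"dy":1.8,"dz":0,"yaw":0},{"gripper":0,"dx":4.2,"dy":1.8,"dz":0,"yaw":0}]' 60
python3 - <<'E'
from h import *
np.set_printoptions(precision=3,suppress=True)
im,m=snap('wrist','w6.png');np.save('w6.npy',m,allow_pickle=True)
print(togo([.497,.016,.09]))
E
```

```text
t: 13.78
tcp_pos: [0.5046, -0.096, 0.1967]
eef_rot: [[-0.468, 0.884, -0.001], [0.884, 0.468, 0.0], [0.001, -0.001, -1.0]]
contact_force: [0.1, 0.4, -4.4]
opening: 0.0432
gripper_force: 61.5
t: 14.45
tcp_pos: [0.4962, 0.0151, 0.197]
eef_rot: [[-0.467, 0.884, -0.001], [0.884, 0.467, -0.001], [-0.0, -0.001, -1.0]]
contact_force: [-0.8, -0.9, -3.5]
opening: 0.043
gripper_force: 61.5
[0.046 0.056 4.281]
```

View pics/w6.png

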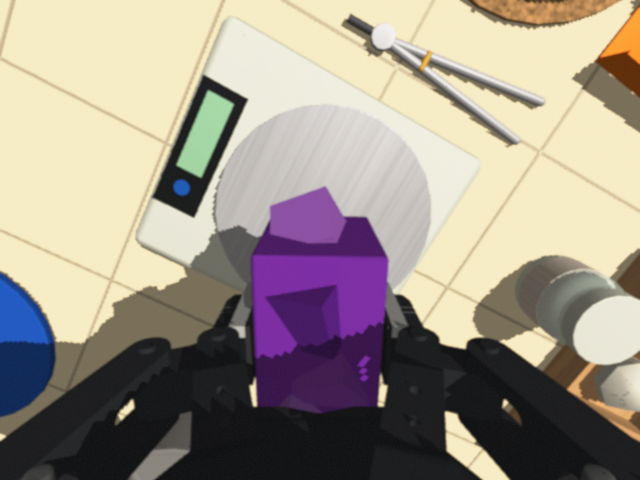

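The fluorite is held upright between the pads. The pan edges are at x 215 and 431 with the top at y 103, so its centre is near (323,210).

```bash
python3 - <<'E'
from h import *
np.set_printoptions(precision=3,suppress=True)
m=np.load('w6.npy',allow_pickle=True).item()
c=w(m,323,210,.068);print(c,togo([c[0],c[1],.0884]))
E
python3 -m pendant '[{"gripper":0,"dx":0,"dy":0,"dz":0.4,"yaw":0},{"gripper":0,"dx":0,"dy":0,"dz":1.1,"yaw":0},{"gripper":0,"dx":0,"dy":0,"dz":1.9,"yaw":0},{"gripper":0,"dx":0,"dy":0,"dz":2.7,"yaw":0},{"gripper":0,"dx":0,"dy":0,"dz":3.4,"yaw":0},{"gripper":0,"dx":0,"dy":0,"dz":3.8,"yaw":0},{"gripper":0,"dx":0,"dy":0,"dz":4,"yaw":0},{"gripper":0,"dx":0,"dy":0,"dz":4,"yaw":0}]' 60
```

```text
[0.494 0.025 0.068] [0.419 0.131 4.344]
t: 15.17
tcp_pos: [0.4959, 0.0151, 0.0962]
eef_rot: [[-0.467, 0.884, -0.002], [0.884, 0.467, 0.0], [0.001, -0.002, -1.0]]
contact_force: [-0.7, -0.3, -3.5]
opening: 0.0432
gripper_force: 61.4
```

```bash
python3 -m pendant '[{"gripper":0,"dx":0.1,"dy":0,"dz":0,"yaw":0},{"gripper":0,"dx":0.2,"dy":0.05,"dz":0.08,"yaw":0},{"gripper":0,"dx":0.2,"dy":0.05,"dz":0.16,"yaw":0},{"gripper":0,"dx":0.2,"dy":0.05,"dz":0.22,"yaw":0},{"gripper":0,"dx":0.2,"dy":0.05,"dz":0.27,"yaw":0},{"gripper":0,"dx":0.2,"dy":0.05,"dz":0.3,"yaw":0},{"gripper":0,"dx":0.2,"dy":0.05,"dz":0.32,"yaw":0},{"gripper":0,"dx":0.2,"dy":0.05,"dz":0.32,"yaw":0}]' 60
```

```text
t: 15.83
tcp_pos: [0.4953, 0.0206, 0.0892]
eef_rot: [[-0.467, 0.884, -0.0], [0.884, 0.467, 0.0], [0.0, -0.0, -1.0]]
contact_force: [-0.8, 0.1, -3.8]
opening: 0.0431
gripper_force: 61.4
```

```bash
python3 -m pendant '[{"gripper":0,"dx":0,"dy":0,"dz":0.03,"yaw":0},{"gripper":0,"dx":0,"dy":0,"dz":0.06,"yaw":0},{"gripper":0,"dx":0,"dy":0,"dz":0.09,"yaw":0},{"gripper":0,"dx":0,"dy":0,"dz":0.09,"yaw":0}]' 60
```

```text
t: 16.17
tcp_pos: [0.4955, 0.0206, 0.0884]
eef_rot: [[-0.467, 0.884, 0.0], [0.884, 0.467, -0.001], [-0.001, -0.0, -1.0]]
contact_force: [-6.3, -1.4, 11.5]
opening: 0.0433
gripper_force: 63.4
```

Contact is made. I open the fingers, rise straight up and check.

```bash
python3 -m pendant '[{"gripper":0.6,"dx":0,"dy":0,"dz":-0.05,"yaw":0},{"gripper":0.8,"dx":0,"dy":0,"dz":-0.05,"yaw":0},{"gripper":1,"dx":0,"dy":0,"dz":-0.05,"yaw":0},{"gripper":1,"dx":0,"dy":0,"dz":-0.05,"yaw":0},{"gripper":1,"dx":0,"dy":0,"dz":-0.05,"yaw":0},{"gripper":1,"dx":0,"dy":0,"dz":-0.05,"yaw":0}]'
python3 -m pendant '[{"gripper":1,"dx":0,"dy":0,"dz":-0.5,"yaw":0},{"gripper":1,"dx":0,"dy":0,"dz":-1.2,"yaw":0},{"gripper":1,"dx":0,"dy":0,"dz":-2.2,"yaw":0},{"gripper":1,"dx":0,"dy":0,"dz":-3.4,"yaw":0},{"gripper":1,"dx":0,"dy":0,"dz":-4.6,"yaw":0},{"gripper":1,"dx":0,"dy":0,"dz":-5.5,"yaw":0},{"gripper":1,"dx":0,"dy":0,"dz":-6,"yaw":0},{"gripper":1,"dx":0,"dy":0,"dz":-6,"yaw":0}]'
python3 - <<'E'
from h import *
a,_=snap('scene','s7.png');b,_=snap('wrist','w7.png')
cv2.imwrite('pics/j7.png',cv2.resize(np.hstack([a,b]),(800,300))[:,:,::-1])
E
```

```text
t: 16.67
tcp_pos: [0.4953, 0.0207, 0.0882]
eef_rot: [[-0.467, 0.884, -0.0], [0.884, 0.467, 0.0], [0.0, 0.0, -1.0]]
contact_force: [0.7, 0.9, 0.5]
opening: 0.0853
gripper_force: 0.0
t: 17.33
tcp_pos: [0.4969, 0.021, 0.2415]
eef_rot: [[-0.468, 0.884, 0.005], [0.884, 0.468, -0.0], [-0.003, 0.005, -1.0]]
contact_force: [0.9, 0.0, -0.5]
opening: 0.0852
gripper_force: 0.0
```

View pics/j7.png

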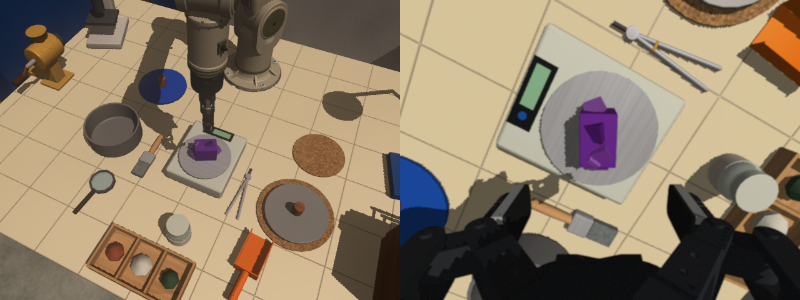

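The fluorite stands centred on the pan (about (205,150) left, (598,135) right). The lid lies knob up, centred on the large mat (297,212). The pot and the other things are undisturbed, and the gripper is clear.

```bash
python3 -c "
from cell import robot
print(robot.hand_in())"
```

```text
the job is handed in; nothing more can be done
None
```

I've handed the job in: the lid is knob up in the middle of the large cork mat, the fluorite stands upright in the middle of the balance pan, and the last pictures show the pot and the other items undisturbed; the hand-in reported no verdict.

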